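Raise the price display on the bakery counter

ROBOT

A 6-joint arm with a two-finger parallel gripper is mounted at the origin on the work surface. World frame = base frame: x ahead of the robot, y to its left, z up, the work surface at z = 0. Lengths are in m, angles in rad, forces in N, time in s.
With the tool pointing down it reaches from about 0.375 to 0.975 m from the base axis. Payload 3.8 kg.
Tool frame: the origin (TCP) lies at the very end of the fingers, on their centre line; the grasp point (between the pads) lies 19 mm behind it; z points along the fingers, y is the line along which they close (so a half turn about z gives the same grasp; the last joint's range is limited). The gripper opens to 85 mm and grips with 20 to 120 N. Pads are 22 mm wide; open, the fingers measure 114 mm over their backs; the gripper's body (76 mm by 85 mm) begins 54 mm behind the grasp point. The pads swing forward as they close: fully open they stand 13 mm farther back than shut.
Start: joints at [-1.145, 0.264, 1.604, -0, 1.274, -0.037], TCP at [0.301, -0.604, 0.231] pointing down, gripper open.
Joint ranges: [-2.63, 2.63], [-0.94, 2.18], [0.31, 2.57], [-1.31, 4.45], [0, 2.66], [-2.55, 2.55]. Speed limits (rad/s): [2.57, 2.57, 3.14, 3.14, 3.14, 3.14].

INTERFACE

Orientations are given as a unit quaternion [w, x, y, z].
In Python, from cell import status, capture, job_done gives the robot as it stands.
- The arm moves only by the tool jog_arm, never from a script. Its argument "commands" is a list of rows, each a list of 6 numbers: the shift along the world's x, y, z scaled (see below), then the turn, a rotation vector about the world's x, y, z scaled (see below). In form: [[dx, dy, dz, ax, ay, az], ...]. A call has 1 to 20 rows; each row is the pose to reach, as a shift and turn from the pose commanded when the call began; what a row does not reach only later rows make up. The controller multiplies each number of a shift by 0.2 m and each number of a turn by 120 degrees. A row lasts 1/10 s, in which the tool goes at most 50 mm and 8.59 degrees, less where a joint would pass 70% of its speed; a pose out of reach is approached as far as the arm can. A call with a number of a shift or a turn outside -1 to 1 is refused whole. A call with a gripper value outside its range is refused whole. "claw" is the opening, from 0 (shut) to 1 (fully open), set as the call begins (left out, the last holds). The fingers move at their own pace and stop on an object; "newtons" is the grip in N (left out, the last holds). Time passes only in rows, so rows that repeat a pose let the fingers close. It gives the time, the measured TCP pose, the force, the opening and the grip force at its end, in the units of the state.
- status.read_state(): the state, without advancing time (a new reading comes with each control period).
- capture(name): name is "scene" or "top" or "wrist"; returns a dict with "image" (480x640x3 uint8, red, green, blue), "camera_matrix" (3x3 intrinsics, pixels), "pose" (4x4, takes a point from camera to world coordinates). Camera axes: x right, y down, z forward; pixel columns grow to the right and rows downward; lengths in m; the calibration is good to about 2 mm. The wrist camera is an equidistant fisheye: a pixel r from the principal point sees the ray r / f radians off the axis. A picture is of the moment at which its call begins. There is no depth.
- job_done(): hands the job in; it is judged then, once.
The state is a dict: "time": time; "q": joint angles; "joint_vel": joint speeds; "joint_efforts": joint torques, N m; "tool_pos": TCP position; "orientation": TCP orientation; "wrist_force": force on the tool from outside, world axes, zero at the start; "ft_torque": the same for the moment, N m; "finger_gap": opening from 0.0 (shut) to 1.0 (fully open); "grasp_force": force on a finger pad.
Only numpy, scipy, OpenCV 4.12 (cv2) and the standard library are available. Lean on these libraries where they do the work, as an engineer would, in place of code of your own. Each camera call takes 0.05 s, during which the arm holds its last target. There are 200 camera calls.

TASK

Lift the blue dust hood off the price-display stand and set it down, upright and not dropped, in the empty steel tray. Then squeeze in the orange release button on the display's grip head, keep it squeezed and pull the display straight up, past its first stop, to its second stop at full height. Finish while still holding it up there with the button squeezed in, and leave the punnet of bread rolls and the two tubs where they are.

Things in the scene. Friction and masses are not known exactly. Their poses are not given: they have to be found in the camera images.
- stand: Telescopic price-display stand, screwed down. Origin: centre of its underside; z up, x towards its display panel. Base plate 100 x 100 x 15 mm, column 32 mm across up to z = 150 mm. A black display panel 24 x 110 x 52 mm hangs before the grip head at x = 36 to 60, z = 143 to 195 mm when down; it is part of the sliding mast and rises with the head.
- mast (a joint): Height of the sliding mast (grip head, button, display), m: 0 down (start), 0.05 first stop, 0.10 second stop = hard end. A latch holds it at each stop unless the button is in; latched it gives only 2 mm. With the button in it slides against 2 to 3 N of weight and 1.5 N of friction. Keep the button in all the way up, or it catches at the first stop.
- release (a joint): How far the orange button is pressed in, m: 0 out, 0.006 fully in, pressed along the stand's -y into the head. A spring pushes it out with 3 N at first and 6 N fully in. The latch lets go from 0.004. Squeezing the head between the fingers along the stand's y presses it.
- mast_grip (a point): Point to grip the grey head at; moves with the mast. The head is 32 (x) x 34 (y, -20 to +14 from the column axis) x 50 mm high, z = 150 to 200 mm when down. This point is 28 mm above its underside, midway between its -y face and the pressed button's face: 36 mm apart, 42 with the button out. Axes as the stand's.
- release_face (a point): Centre of the outer face of the orange button on the head's +y side; the button is 26 mm long (x), 28 mm high and sticks out 8 mm (to y = +22 mm from the column axis).
- hood: Loose blue dust hood, 40 to 85 g, a box open below, over the grip head, hiding the button. Origin: centre of its lower rim; z up, axes nearly parallel to the stand's at the start. Outside 46 (x) x 58 (y) x 33 mm high, walls 3 mm, 30 mm deep inside, about 4 mm play. On top a grip fin 32 long (x), 12 thick (y), 30 mm high: 33 to 63 mm above the origin.
- tray: fixed empty steel tray, 180 x 180 mm, walls 22 mm high and 3 mm thick, floor 3 mm thick. Origin: centre of its underside; on the left or on the right of the stand.
- rolls: loose white punnet of six bread rolls, 190 (x) x 130 (y) x 61 mm; origin centre of underside. Leave alone.
- tub_red: loose white tub with red lid, 90 mm across, 63 mm high; origin centre of underside. Leave alone.
- tub_yellow: loose white tub with yellow lid, 90 mm across, 63 mm high; origin centre of underside. Leave alone.

How it is judged:
By the outcome, as a careful person would: the job done as asked, in the order asked, and still so for the second after the job is handed in, while the arm keeps its last pose, push and grip.
It also fails if it takes over 54 s, if anything falls off the work surface, if the arm or the gripper's body presses on something with over 40 N, if the wrist force passes 120 N, or if a joint passes its speed limit or range.

## Working session

There is one attempt and no reset: what is moved stays moved. The work goes in short steps, Python scripts to look and compute and a tool call to move; the robot and the scene stay as the last step left them, time stands still between calls to the robot, and variables do not carry over. Pictures are saved under pics/ and viewed, at most 10 in all, crops included, and the job is handed in when it is done.

Besides the shell and the picture viewer there is one more tool, called after ">>>" as name([rows], argument=value, ...), one row to a line, values as JSON. jog_arm: Moves the arm, as the interface text tells. Its arguments: {"type":"object","properties":{"commands":{"type":"array","items":{"type":"array","items":{"type":"number"}}},"claw":{"type":"number"},"newtons":{"type":"number"}},"required":["commands"]}

```bash
mkdir -p pics; ls; cat > h.py <<'E'
import numpy as np, cv2, pickle
from cell import status, capture, job_done
def snap(n,f):
    c=capture(n); cv2.imwrite(f'pics/{f}.png',c['image'][:,:,::-1]); pickle.dump(c,open(f'pics/{f}.pkl','wb')); return c
def load(f): return pickle.load(open(f'pics/{f}.pkl','rb'))
def ray(c,u,v,fish=False):
    K=c['camera_matrix'];x=(u-K[0,2])/K[0,0];y=(v-K[1,2])/K[1,1]
    if fish:
        r=np.hypot(x,y);d=np.array([x/r*np.sin(r),y/r*np.sin(r),np.cos(r)]) if r>0 else np.array([0,0,1.])
    else: d=np.array([x,y,1.])
    T=c['pose'];d=T[:3,:3]@d;return T[:3,3],d/np.linalg.norm(d)
def tri(rs):
    A=0;b=0
    for o,d in rs: P=np.eye(3)-np.outer(d,d);A=A+P;b=b+P@o
    p=np.linalg.solve(A,b);return p,[np.linalg.norm((np.eye(3)-np.outer(d,d))@(p-o)) for o,d in rs]
def atz(r,z): o,d=r;return o+d*(z-o[2])/d[2]
def proj(c,p):
    T=c['pose'];q=T[:3,:3].T@(np.array(p)-T[:3,3]);K=c['camera_matrix'];return K[0,0]*q[0]/q[2]+K[0,2],K[1,1]*q[1]/q[2]+K[1,2]
E
python3 - <<'E'
from h import *
for n in ['scene','top']:
    c=snap(n,n+'0');print(n,c['camera_matrix'].round(1).tolist(),c['pose'].round(3).tolist())
s=status.read_state();print(s)
E
```

```text
pics
scene [[480.0, 0.0, 317.3], [0.0, 480.0, 242.8], [0.0, 0.0, 1.0]] [[0.015, 0.874, -0.486, 1.051], [1.0, -0.01, 0.013, -0.024], [0.007, -0.487, -0.874, 0.897], [0.0, 0.0, 0.0, 1.0]]
top [[455.3, 0.0, 316.4], [0.0, 455.3, 240.5], [0.0, 0.0, 1.0]] [[0.048, -0.973, 0.227, 0.449], [-0.999, -0.048, 0.007, -0.005], [0.004, -0.227, -0.974, 0.851], [0.0, 0.0, 0.0, 1.0]]
{'time': 0.1, 'q': array([-1.14491467e+00,  2.64708917e-01,  1.60526278e+00, -9.09727705e-06,
        1.27368872e+00, -3.68821429e-02]), 'joint_vel': array([ 2.55894341e-03, -7.72598482e-04, -3.88897629e-03,  1.14756095e-03,
       -1.00403270e-03, -4.52420884e-05]), 'joint_efforts': array([ 4.37740964e-04, -5.16707289e+01, -3.68590593e+01, -1.11914308e-04,
        6.27077374e-03, -3.95815562e-06]), 'tool_pos': array([ 0.30106541, -0.60339224,  0.23005187]), 'orientation': array([-1.01354447e-03,  9.73349597e-01,  2.29323992e-01, -2.04089755e-04]), 'wrist_force': array([-0.62500495, -0.2510077 ,  0.63594924]), 'ft_torque': array([-0.0163243 ,  0.03587019,  0.01886784]), 'grasp_force': 0.0, 'finger_gap': 0.9996554067868202}
```

View pics/scene0.png

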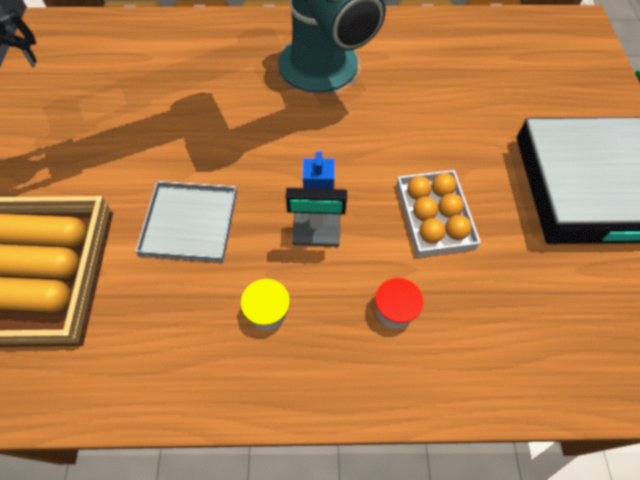

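View pics/top0.png

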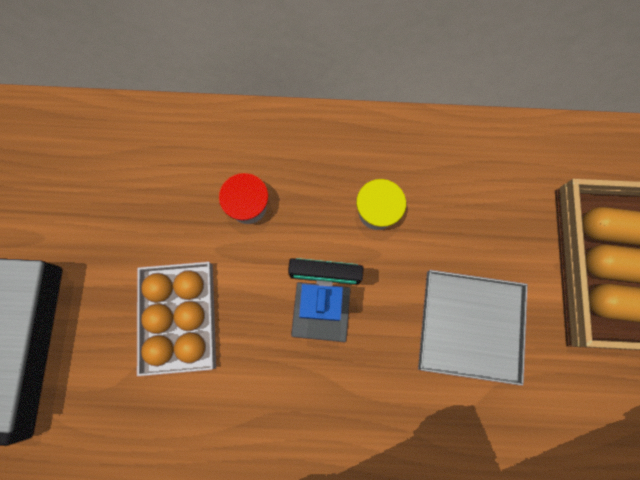

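The scene view shows the tray at about (187,222), the stand at (318,200), the rolls on the robot's left, and the tubs beyond. The top view shows the hood fin at about (322,300) and the tray corners near (429,271), (526,283), (523,383) and (421,370). Next I'll zoom in on the hood.

```bash
python3 - <<'E'
from h import *
a=load('top0')['image'][245:350,270:380];b=load('scene0')['image'][145:250,265:375]
im=np.hstack([cv2.resize(a,None,fx=3.6,fy=3.6,interpolation=2),cv2.resize(b,None,fx=3.6,fy=3.6,interpolation=2)])
cv2.imwrite('pics/z1.png',im[:,:,::-1]);print(im.shape)
t=load('top0');s=load('scene0')
T=[(429,271),(526,283),(523,383),(421,370)];S=[(237,186),(223,261),(138,252),(157,182)]
# top view order: far-left, far-right, near-right, near-left ; in scene: far=bottom, left(+y)=right
S=[(223,261),(138,252),(157,182),(237,186)]
P=[]
for a,b in zip(T,S): p,e=tri([ray(t,*a),ray(s,*b)]);P.append(p);print(p.round(3),np.round(e,4))
print(np.mean(P,0))
E
```

```text
(378, 792, 3)
[ 0.597 -0.209  0.01 ] [0.0027 0.0027]
[ 0.581 -0.382  0.024] [0.0028 0.0028]
[ 0.406 -0.368  0.025] [0.0018 0.0018]
[ 0.419 -0.19   0.025] [0.0027 0.0027]
[ 0.50077953 -0.28707357  0.02087669]
```

View pics/z1.png

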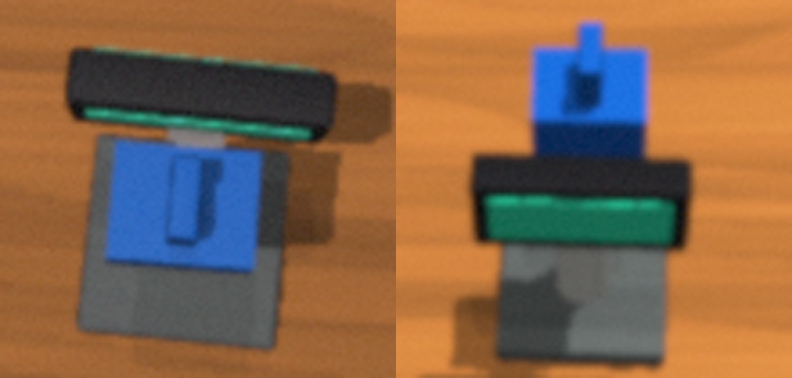

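The zoom shows the fin top centre in the top view at crop pixel (185,199). The hood top's corners are clear in both views, and the stand is turned a few degrees.

```bash
python3 - <<'E'
from h import *
t=load('top0');s=load('scene0')
ft=lambda p:(p[0]/3.6+269.6,p[1]/3.6+244.6)
fs=lambda p:((p[0]-396)/3.6+264.6,p[1]/3.6+144.6)
A=[(113,140),(262,150),(253,270),(105,262)];B=[(647,122),(535,122),(533,48),(646,48)]
P=[]
for a,b in zip(A,B): p,e=tri([ray(t,*ft(a)),ray(s,*fs(b))]);P.append(p);print(p.round(4),np.round(e,4))
print('hood top',np.mean(P,0))
A=[(175,155),(202,157),(194,243),(168,240)]
F=np.array([atz(ray(t,*ft(a)),.233) for a in A]);print('fin',F.mean(0),np.degrees(np.arctan2(*( (F[0]+F[1]-F[2]-F[3])[[1,0]]))))
A=[(113,140),(262,150),(253,270),(105,262)]
F=np.array([atz(ray(t,*ft(a)),.203) for a in A]);print('hood@203',F.mean(0),np.degrees(np.arctan2(*( (F[0]+F[1]-F[2]-F[3])[[1,0]]))),np.linalg.norm(F[0]-F[1]),np.linalg.norm(F[0]-F[3]))
A=[(100,135),(288,155),(272,345),(80,328)]
F=np.array([atz(ray(t,*ft(a)),.015) for a in A]);print('base',F.mean(0),np.degrees(np.arctan2(*( (F[0]+F[1]-F[2]-F[3])[[1,0]]))),np.linalg.norm(F[0]-F[1]),np.linalg.norm(F[0]-F[3]))
A=[(94,48),(332,70)] # panel top far edge
F=np.array([atz(ray(t,*ft(a)),.195) for a in A]);d=F[0]-F[1];print('panel',F.mean(0),np.degrees(np.arctan2(-d[0],d[1])),np.linalg.norm(d))
from scipy.spatial.transform import Rotation as R
o=status.read_state()['orientation'];print(R.from_quat(o[[1,2,3,0]]).as_matrix().round(3))
E
```

```text
[0.5357 0.019  0.206 ] [0. 0.]
[ 0.5348 -0.0382  0.2057] [0.0018 0.0018]
[ 0.4878 -0.0378  0.205 ] [0.0004 0.0004]
[0.4881 0.0198 0.2046] [0.0003 0.0003]
hood top [ 0.5116146  -0.0093111   0.20532621]
fin [ 0.51138073 -0.01018111  0.233     ] -2.3852908868116156
hood@203 [ 0.51183801 -0.00996975  0.203     ] -1.3733647624363163 0.05925563529839504 0.047937826562815485
base [ 0.51279465 -0.0132048   0.015     ] -2.768457173790673 0.09677678940854714 0.09729578089715922
panel [ 0.57225918 -0.01931741  0.195     ] -2.554115572042325 0.0971580953538889
[[ 0.895  0.446 -0.001]
 [ 0.446 -0.895  0.002]
 [ 0.    -0.002 -1.   ]]
```

>>> jog_arm([
  [0.35,0.99,0.4,0,0,-0.08],
  [0.35,0.99,0.4,0,0,-0.08],
  [0.35,0.99,0.4,0,0,-0.08],
  [0.35,0.99,0.4,0,0,-0.08],
  [0.35,0.99,0.4,0,0,-0.08],
  [0.35,0.99,0.4,0,0,-0.08],
], claw=1)

```text
time: 0.7
tool_pos: [0.3728, -0.4038, 0.3133]
orientation: [0.001, 0.989, 0.149, 0.001]
wrist_force: [-0.5, -0.1, -0.3]
finger_gap: 1.001
grasp_force: 0.0
```

>>> jog_arm([
  [0.35,0.99,0,0,0,-0.08],
  [0.35,0.99,0,0,0,-0.08],
  [0.35,0.99,0,0,0,-0.08],
  [0.35,0.99,0,0,0,-0.08],
  [0.35,0.99,0,0,0,-0.08],
  [0.35,0.99,0,0,0,-0.08],
])

```text
time: 1.3
tool_pos: [0.4416, -0.2071, 0.3105]
orientation: [-0.0, 0.998, 0.065, -0.001]
wrist_force: [-0.6, -0.7, -0.1]
finger_gap: 1.0
grasp_force: 0.0
```

>>> jog_arm([
  [0.35,0.985,0,0,0,-0.08],
  [0.35,0.985,0,0,0,-0.08],
  [0.35,0.985,0,0,0,-0.08],
  [0.35,0.985,0,0,0,-0.08],
  [0.35,0.985,0,0,0,-0.08],
  [0.35,0.985,0,0,0,-0.08],
  [0.35,0.985,0,0,0,-0.08],
  [0.35,0.985,0,0,0,-0.08],
])

```text
time: 2.1
tool_pos: [0.5111, -0.0131, 0.311]
orientation: [0.0, 1.0, -0.021, -0.0]
wrist_force: [0.3, 0.1, 0.0]
finger_gap: 1.002
grasp_force: 0.0
```

```bash
python3 - <<'E'
from h import *
c=snap('wrist','w1');s=status.read_state();print(s['time'],s['tool_pos'],s['q'])
from scipy.spatial.transform import Rotation as R
o=s['orientation'];print(R.from_quat(o[[1,2,3,0]]).as_matrix().round(3))
print(c['camera_matrix'].round(1).tolist(),c['pose'].round(3).tolist())
E
```

```text
2.15 [ 0.5111072  -0.01299039  0.31110187] [-7.36335671e-02 -8.98969452e-02  1.84102887e+00 -7.44080884e-04
  1.39081734e+00  1.53972605e+00]
[[ 0.999 -0.042 -0.   ]
 [-0.042 -0.999 -0.001]
 [-0.     0.001 -1.   ]]
[[371.6, 0.0, 317.7], [0.0, 371.6, 241.2], [0.0, 0.0, 1.0]] [[-0.042, -0.952, -0.303, 0.588], [-0.999, 0.04, 0.012, -0.016], [0.001, 0.304, -0.953, 0.453], [0.0, 0.0, 0.0, 1.0]]
```

View pics/w1.png

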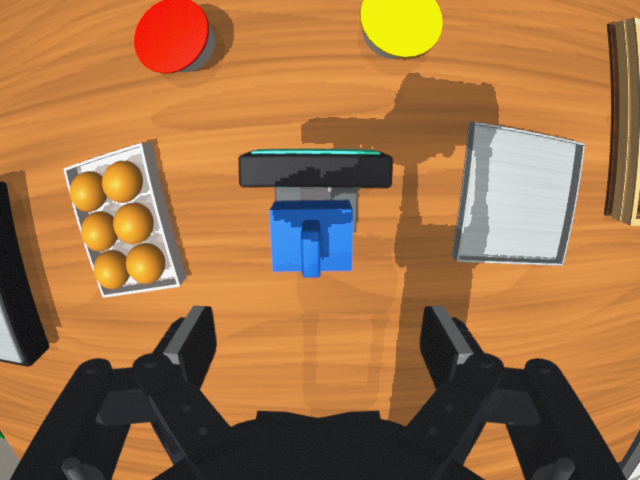

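The wrist view shows the fin top spanning about columns 303–320 and rows 221–253. The hood is square to the gripper, and the tray is clear.

```bash
python3 - <<'E'
from h import *
c=load('w1');t=load('top0')
im=c['image'].astype(int);m=((im[:,:,2]>120)&(im[:,:,2]>im[:,:,0]*2.2)&(np.arange(480)[:,None]<290)).astype(np.uint8)
for v in (208,212,240,265): print(v,np.flatnonzero(m[v])[[0,-1]])
cv2.imwrite('pics/w1z.png',cv2.resize(c['image'][190:285,255:370,::-1],None,fx=6,fy=6,interpolation=2))
for z in (.233,.236):
  print([atz(ray(c,u,v,True),z).round(4) for u,v in [(304,221),(319.5,221),(302.5,253),(321,253)]])
print([atz(ray(c,u,v,True),.203).round(4) for u,v in [(271,202),(353,201),(271,272),(353,270)]])
# fin centre from top + wrist
f=(185/3.6+269.6,199/3.6+244.6)
print(tri([ray(t,*f),ray(c,311.7,236,True)]))
E
```

```text
208 [339 341]
212 [270 352]
240 [271 351]
265 [273 351]
[array([ 0.5309, -0.0057,  0.233 ]), array([ 0.5305, -0.0151,  0.233 ]), array([ 0.5102, -0.0036,  0.233 ]), array([ 0.5097, -0.0152,  0.233 ])]
[array([ 0.5317, -0.0058,  0.236 ]), array([ 0.5313, -0.0152,  0.236 ]), array([ 0.5113, -0.0038,  0.236 ]), array([ 0.5108, -0.0152,  0.236 ])]
[array([0.5378, 0.0179, 0.203 ]), array([ 0.536 , -0.0386,  0.203 ]), array([0.4859, 0.022 , 0.203 ]), array([ 0.485 , -0.0379,  0.203 ])]
(array([ 0.51371256, -0.00986175,  0.20861424]), [np.float64(0.0006383741117037934), np.float64(0.0006383741117037925)])
```

View pics/w1z.png

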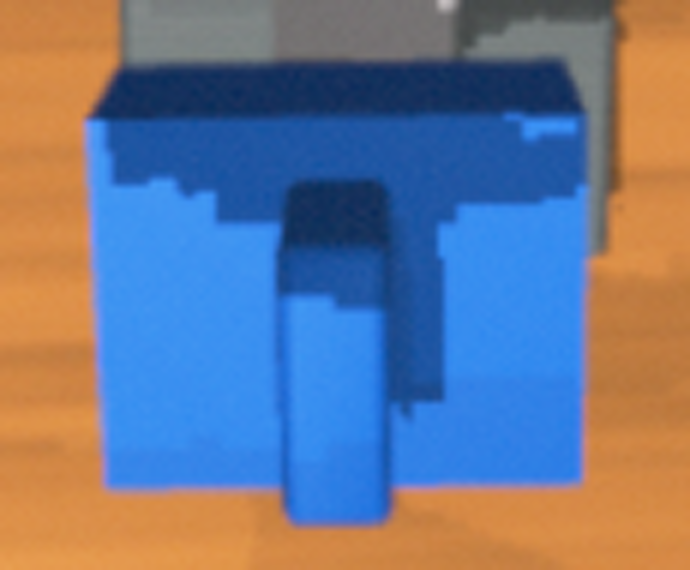

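The fin top in the crop spans (280–387, 245–523), so its centre is near wrist pixel (310.2, 253.6).

```bash
python3 - <<'E'
from h import *
c=load('w1');t=load('top0')
g=lambda u,v:(u/6+254.6,v/6+189.6)
f=(185/3.6+269.6,199/3.6+244.6)
print(tri([ray(t,*f),ray(c,*g(335,386),True)]))
F=np.array([atz(ray(c,*g(*p),True),.234) for p in [(279,247),(384,247),(285,523),(387,523)]]);print(F.round(4),F.mean(0))
F=np.array([atz(ray(c,*g(*p),True),.204) for p in [(90,119),(584,113),(105,489),(580,485)]]);print(F.round(4),F.mean(0))
E
```

```text
(array([ 0.51084145, -0.00947631,  0.2372489 ]), [np.float64(0.0007645628690621318), np.float64(0.0007645628690621218)])
[[ 0.5251 -0.0036  0.234 ]
 [ 0.5246 -0.0143  0.234 ]
 [ 0.4944 -0.0025  0.234 ]
 [ 0.494  -0.0134  0.234 ]] [ 0.50953522 -0.00845801  0.234     ]
[[ 0.5328  0.0191  0.204 ]
 [ 0.531  -0.0377  0.204 ]
 [ 0.487   0.021   0.204 ]
 [ 0.4851 -0.0365  0.204 ]] [ 0.50897    -0.00853801  0.204     ]
```

>>> jog_arm([
  [0,0.02,-0.25,0,0,0],
  [0,0.02,-0.35,0,0,0],
  [0,0.02,-0.45,0,0,0],
  [0,0.02,-0.5,0,0,0],
  [0,0.02,-0.5,0,0,0],
  [0,0.02,-0.5,0,0,0],
], claw=0.6)

```text
time: 2.75
tool_pos: [0.5118, -0.0076, 0.2122]
orientation: [0.0, 1.0, -0.02, 0.001]
wrist_force: [0.2, 0.1, 0.3]
finger_gap: 0.597
grasp_force: 0.0
```

>>> jog_arm([
  [0,0,0,0,0,0],
  [0,0,0,0,0,0],
  [0,0,0,0,0,0],
  [0,0,0,0,0,0],
  [0,0,0,0,0,0],
  [0,0,0,0,0,0],
  [0,0,0,0,0,0],
  [0,0,0,0,0,0],
], claw=0, newtons=30)

```text
time: 3.55
tool_pos: [0.512, -0.007, 0.2124]
orientation: [0.0, 1.0, -0.02, 0.001]
wrist_force: [-0.9, -0.1, 5.6]
finger_gap: 0.129
grasp_force: 35.5
```

>>> jog_arm([
  [0,0,0.05,0,0,0],
  [0,0,0.1,0,0,0],
  [0,0,0.15,0,0,0],
  [0,0,0.2,0,0,0],
  [0,0,0.3,0,0,0],
  [0,0,0.4,0,0,0],
  [0,0,0.5,0,0,0],
  [0,0,0.6,0,0,0],
  [0,0,0.6,0,0,0],
  [0,0,0.6,0,0,0],
])

```text
time: 4.55
tool_pos: [0.5115, -0.007, 0.3316]
orientation: [0.0, 1.0, -0.02, 0.001]
wrist_force: [-0.3, 0.5, -1.5]
finger_gap: 0.134
grasp_force: 34.7
```

```bash
python3 - <<'E'
from h import *
a=snap('wrist','w2')['image'];b=snap('scene','s2')['image']
cv2.imwrite('pics/v2.png',np.hstack([cv2.resize(a[100:400,130:530],(400,300)),b[80:380,120:520]])[:,:,::-1])
E
```

```text
(no output)
```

View pics/v2.png

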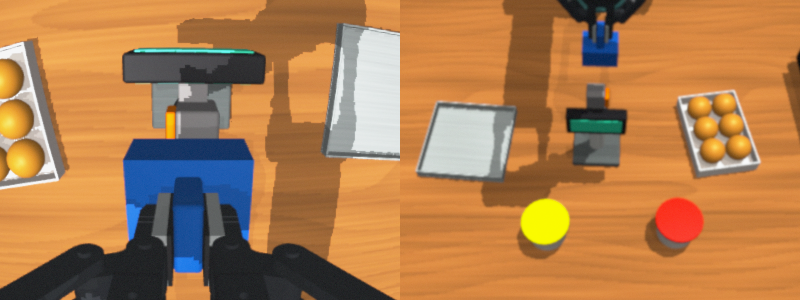

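The hood hangs level in the gripper, the grey head and orange button are exposed, and the neighbours haven't moved. Next I'll carry it to the tray.

>>> jog_arm([
  [-0.025,-0.15,0,0,0,0],
  [-0.025,-0.35,0,0,0,0],
  [-0.025,-0.55,0,0,0,0],
  [-0.025,-0.75,0,0,0,0],
  [-0.025,-0.75,0,0,0,0],
])

```text
time: 5.15
tool_pos: [0.5053, -0.1609, 0.3293]
orientation: [0.001, 1.0, -0.022, -0.002]
wrist_force: [0.5, 1.2, -0.5]
finger_gap: 0.134
grasp_force: 34.7
```

>>> jog_arm([
  [-0.025,-0.2,-0.1,0,0,0],
  [-0.025,-0.4,-0.2,0,0,0],
  [-0.025,-0.55,-0.4,0,0,0],
  [-0.025,-0.65,-0.6,0,0,0],
  [-0.025,-0.65,-0.75,0,0,0],
  [-0.025,-0.65,-0.9,0,0,0],
  [-0.025,-0.65,-0.9,0,0,0],
  [-0.025,-0.65,-0.9,0,0,0],
])

```text
time: 5.95
tool_pos: [0.5006, -0.286, 0.1502]
orientation: [-0.001, 1.0, -0.02, -0.001]
wrist_force: [-0.3, 0.3, -0.2]
finger_gap: 0.13
grasp_force: 34.7
```

>>> jog_arm([
  [0,0,-0.1,0,0,0],
  [0,0,-0.2,0,0,0],
  [0,0,-0.3,0,0,0],
  [0,0,-0.37,0,0,0],
  [0,0,-0.42,0,0,0],
  [0,0,-0.46,0,0,0],
  [0,0,-0.49,0,0,0],
  [0,0,-0.5,0,0,0],
  [0,0,-0.51,0,0,0],
  [0,0,-0.51,0,0,0],
  [0,0,-0.51,0,0,0],
])

```text
time: 7.05
tool_pos: [0.5016, -0.2872, 0.0497]
orientation: [0.0, 1.0, -0.02, 0.0]
wrist_force: [-0.0, -0.2, -0.5]
finger_gap: 0.133
grasp_force: 34.7
```

>>> jog_arm([
  [0,0,-0.005,0,0,0],
  [0,0,-0.01,0,0,0],
  [0,0,-0.015,0,0,0],
  [0,0,-0.015,0,0,0],
  [0,0,-0.015,0,0,0],
])

```text
time: 7.55
tool_pos: [0.5013, -0.287, 0.0462]
orientation: [-0.0, 1.0, -0.02, -0.0]
wrist_force: [0.5, -0.1, -0.7]
finger_gap: 0.137
grasp_force: 34.7
```

```bash
python3 - <<'E'
from h import *
a=snap('scene','s3')['image'];b=snap('wrist','w3')['image']
cv2.imwrite('pics/v3.png',np.hstack([cv2.resize(a[130:290,120:280],(400,400)),cv2.resize(b[120:360,200:440],(400,400))])[:,:,::-1])
E
```

```text
(no output)
```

View pics/v3.png

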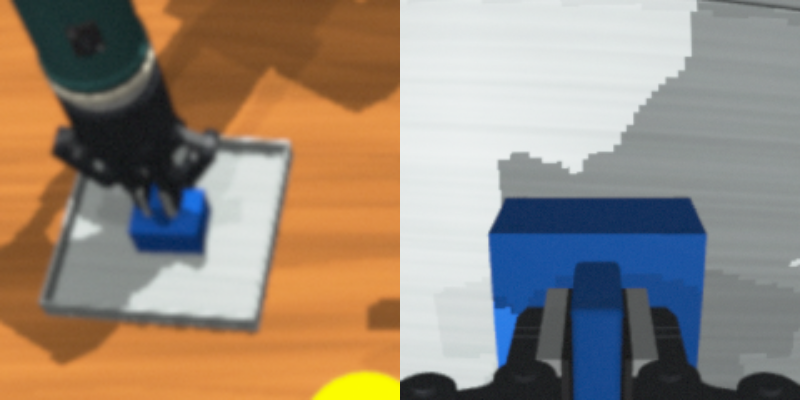

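The hood sits inside the tray, just above the floor or touching it. I'll lower it in 1 mm steps until the force shows contact.

>>> jog_arm([
  [0,0,-0.005,0,0,0],
  [0,0,-0.01,0,0,0],
  [0,0,-0.01,0,0,0],
  [0,0,-0.01,0,0,0],
])

```text
time: 8.05
tool_pos: [0.5016, -0.2873, 0.0455]
orientation: [0.0, 1.0, -0.02, 0.0]
wrist_force: [-2.2, 0.8, 6.2]
finger_gap: 0.13
grasp_force: 35.6
```

>>> jog_arm([
  [0,0,0,0,0,0],
  [0,0,0,0,0,0],
  [0,0,0,0,0,0],
  [0,0,0,0,0,0],
  [0,0,0,0,0,0],
  [0,0,0,0,0,0],
], claw=0.6)

```text
time: 8.65
tool_pos: [0.5013, -0.2869, 0.0441]
orientation: [-0.0, 1.0, -0.02, -0.0]
wrist_force: [-0.0, 0.1, -0.2]
finger_gap: 0.6
grasp_force: 0.0
```

>>> jog_arm([
  [0,0,0.05,0,0,0],
  [0,0,0.15,0,0,0],
  [0,0,0.35,0,0,0],
  [0,0,0.55,0,0,0],
  [0,0,0.75,0,0,0],
  [0,0,0.98,0,0,0],
  [0,0,0.98,0,0,0],
])

```text
time: 9.35
tool_pos: [0.5054, -0.2895, 0.25]
orientation: [0.004, 1.0, -0.02, 0.007]
wrist_force: [-0.0, -0.9, 1.2]
finger_gap: 0.601
grasp_force: 0.0
```

>>> jog_arm([
  [0,0.1,0.2,0,0,0],
  [0,0.3,0.35,0,0,0],
  [0,0.5,0.35,0,0,0],
  [0,0.7,0.35,0,0,0],
  [0,0.7,0.35,0,0,0],
  [0,0.7,0.35,0,0,0],
])

```text
time: 9.95
tool_pos: [0.5013, -0.1464, 0.3107]
orientation: [0.0, 1.0, -0.019, 0.0]
wrist_force: [-0.4, 0.6, 0.8]
finger_gap: 0.598
grasp_force: 0.0
```

>>> jog_arm([
  [0.05,0.2,0.1,0,0,0],
  [0.05,0.4,0.1,0,0,0],
  [0.05,0.6,0.1,0,0,0],
  [0.05,0.68,0.1,0,0,0],
  [0.05,0.68,0.1,0,0,0],
  [0.05,0.68,0.1,0,0,0],
  [0.05,0.68,0.1,0,0,0],
], claw=1)

```text
time: 10.65
tool_pos: [0.5115, -0.0125, 0.3301]
orientation: [0.0, 1.0, -0.021, -0.0]
wrist_force: [-0.6, -0.1, 0.3]
finger_gap: 0.996
grasp_force: 0.0
```

```bash
python3 - <<'E'
from h import *
c=snap('wrist','w4');t=snap('top','t4');print(status.read_state()['tool_pos'],status.read_state()['time'])
a=c['image'];b=t['image']
cv2.imwrite('pics/v4.png',np.hstack([cv2.resize(a[140:300,230:390],(400,400),interpolation=2),cv2.resize(a[90:290,400:600],(400,400),interpolation=2)])[:,:,::-1])
E
```

```text
[ 0.51142046 -0.01233765  0.33012871] 10.75
```

View pics/v4.png

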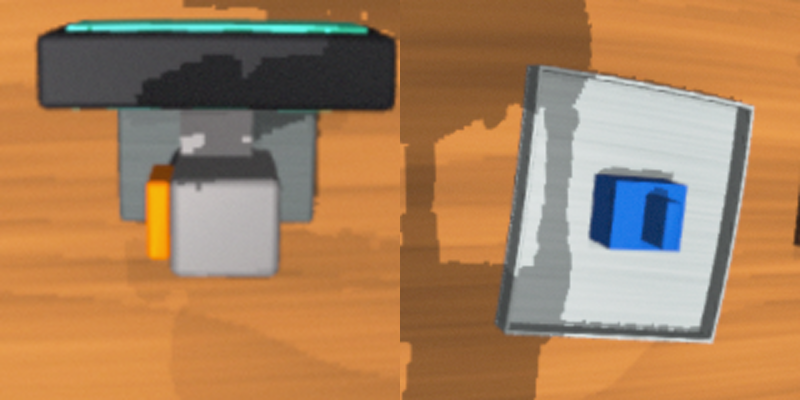

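The hood stands upright in the middle of the tray. The head top (crop 172–278, 180–274) and the orange button on its +y side are visible.

```bash
python3 - <<'E'
from h import *
c=load('w4');g=lambda u,v:(u/2.5+229.7,v/2.5+139.7)
F=np.array([atz(ray(c,*g(*p),True),.200) for p in [(173,180),(278,180),(173,275),(278,275)]]);print(F.round(4),F.mean(0))
F=np.array([atz(ray(c,*g(*p),True),.195) for p in [(38,106),(394,106)]]);print(F.round(4),F.mean(0))
s=load('s2');t=load('top0')
o=s['image'].astype(int);m=(o[:,:,0]>180)&(o[:,:,2]<60)&(o[:,:,1]>90)&(o[:,:,1]<190);ys,xs=np.nonzero(m[150:200,310:340]);print(len(xs),xs.mean()+310 if len(xs) else 0)
E
```

```text
[[ 0.5253  0.001   0.2   ]
 [ 0.524  -0.0306  0.2   ]
 [ 0.4951  0.0027  0.2   ]
 [ 0.4937 -0.0299  0.2   ]] [ 0.50952339 -0.01422537  0.2       ]
[[ 0.5493  0.0413  0.195 ]
 [ 0.5447 -0.067   0.195 ]] [ 0.54700778 -0.01285645  0.195     ]
172 326.1511627906977
```

>>> jog_arm([
  [-0.005,-0.005,-0.2,0,0,0],
  [-0.005,-0.005,-0.4,0,0,0],
  [-0.005,-0.005,-0.55,0,0,0],
  [-0.005,-0.005,-0.7,0,0,0],
  [-0.005,-0.005,-0.8,0,0,0],
  [-0.005,-0.005,-0.865,0,0,0],
  [-0.005,-0.005,-0.865,0,0,0],
  [-0.005,-0.005,-0.865,0,0,0],
  [-0.005,-0.005,-0.865,0,0,0],
])

```text
time: 11.65
tool_pos: [0.5117, -0.0123, 0.159]
orientation: [0.0, 1.0, -0.02, 0.001]
wrist_force: [-0.6, -0.5, 0.7]
finger_gap: 0.999
grasp_force: 0.0
```

>>> jog_arm([
  [0,0,0,0,0,0],
  [0,0,0,0,0,0],
  [0,0,0,0,0,0],
  [0,0,0,0,0,0],
  [0,0,0,0,0,0],
  [0,0,0,0,0,0],
  [0,0,0,0,0,0],
  [0,0,0,0,0,0],
  [0,0,0,0,0,0],
  [0,0,0,0,0,0],
], claw=0, newtons=45)

```text
time: 12.65
tool_pos: [0.5107, -0.0131, 0.1585]
orientation: [0.001, 1.0, -0.02, 0.0]
wrist_force: [-2.3, -4.9, 5.4]
finger_gap: 0.418
grasp_force: 46.9
```

>>> jog_arm([
  [0,0,0.02,0,0,0],
  [0,0,0.05,0,0,0],
  [0,0,0.08,0,0,0],
  [0,0,0.11,0,0,0],
  [0,0,0.14,0,0,0],
  [0,0,0.17,0,0,0],
  [0,0,0.2,0,0,0],
  [0,0,0.2,0,0,0],
])

```text
time: 13.45
tool_pos: [0.5107, -0.0131, 0.1977]
orientation: [0.001, 1.0, -0.02, 0.0]
wrist_force: [0.1, -5.4, -1.3]
finger_gap: 0.411
grasp_force: 46.6
```

>>> jog_arm([
  [0,0,0.03,0,0,0],
  [0,0,0.06,0,0,0],
  [0,0,0.09,0,0,0],
  [0,0,0.12,0,0,0],
  [0,0,0.15,0,0,0],
  [0,0,0.18,0,0,0],
  [0,0,0.21,0,0,0],
  [0,0,0.24,0,0,0],
  [0,0,0.27,0,0,0],
  [0,0,0.28,0,0,0],
  [0,0,0.285,0,0,0],
  [0,0,0.285,0,0,0],
  [0,0,0.285,0,0,0],
])

```text
time: 14.75
tool_pos: [0.5107, -0.0131, 0.254]
orientation: [0.001, 1.0, -0.02, 0.0]
wrist_force: [1.3, -4.8, -1.0]
finger_gap: 0.411
grasp_force: 46.5
```

>>> jog_arm([
  [0,0,0.005,0,0,0],
  [0,0,0.01,0,0,0],
  [0,0,0.015,0,0,0],
  [0,0,0.02,0,0,0],
  [0,0,0.02,0,0,0],
  [0,0,0.02,0,0,0],
])

```text
time: 15.35
tool_pos: [0.5107, -0.0131, 0.2578]
orientation: [0.001, 1.0, -0.02, 0.0]
wrist_force: [1.5, -5.6, -3.5]
finger_gap: 0.417
grasp_force: 46.4
```

>>> jog_arm([
  [0,0,0.003,0,0,0],
  [0,0,0.006,0,0,0],
  [0,0,0.006,0,0,0],
  [0,0,0.006,0,0,0],
])

```text
time: 15.75
tool_pos: [0.5106, -0.0131, 0.2585]
orientation: [0.001, 1.0, -0.02, 0.0]
wrist_force: [3.4, -5.5, -4.6]
finger_gap: 0.413
grasp_force: 46.2
```

```bash
python3 - <<'E'
from h import *
a=snap('scene','s5')['image'];b=snap('wrist','w5')['image']
cv2.imwrite('pics/v5.png',np.hstack([a[100:400,120:520],cv2.resize(b,(400,300))])[:,:,::-1]);print(status.read_state()['wrist_force'])
E
```

```text
[ 2.54690153 -5.9973505  -4.82180761]
```

View pics/v5.png

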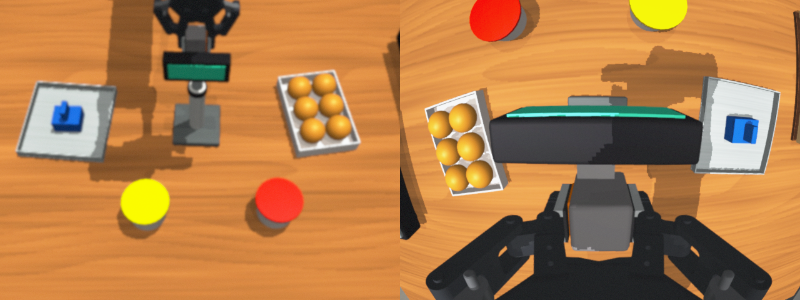

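The mast is up and the display is held; the hood, rolls and tubs are in place. I'll creep up to confirm the hard stop.

>>> jog_arm([
  [0,0,0.004,0,0,0],
  [0,0,0.008,0,0,0],
  [0,0,0.008,0,0,0],
  [0,0,0.008,0,0,0],
])

```text
time: 16.25
tool_pos: [0.5106, -0.0131, 0.2586]
orientation: [0.001, 1.0, -0.02, -0.0]
wrist_force: [6.1, -5.0, -12.2]
finger_gap: 0.413
grasp_force: 46.4
```

The TCP has stopped at +100 mm while the pull rose to 12 N, so the mast is at the hard end. The gap of 0.413 (about 35 mm) shows the button is fully in.

```bash
python3 -c "
from cell import job_done
print(job_done())"
```

```text
the job is handed in; nothing more can be done
None
```

The job is handed in: the hood stands upright in the tray, and the gripper is still holding the display at its second stop with the button squeezed in. The rolls and tubs were not touched, and it took about 16 s of the 54 s allowed.

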